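# Tighten the loose paint jar and shelve it

## Robot

A 7-joint arm with a two-finger parallel gripper is mounted at the origin on the work surface. World frame = base frame: x ahead of the robot, y to its left, z up, the work surface at z = 0. Lengths are in mm, angles in rad, forces in N, time in s.
With the tool pointing down it reaches from about 425 to 875 mm from the base axis. Payload 4.7 kg.
Tool frame: the origin (TCP) lies at the very end of the fingers, on their centre line; the grasp point (between the pads) lies manip.grip_point_offset behind it (manip.grip_point_offset is the distance from the TCP to the grasp point, in mm); y points along the fingers, z is the direction in which the jaws open and shut, and the axes are right-handed (so a half turn about y gives the same grasp; the last joint's range is limited). The gripper opens to 87 mm and grips with 3 to 60 N. Pads are 19 mm wide; open, the fingers measure 117 mm over their backs; the gripper's body (75 mm by 190 mm) begins 51 mm behind the grasp point.
Start: joints at [1.125, 0.321, -0.07, 1.45, 0.023, 1.371, -0.057], TCP at [288.434, -582.524, 201.487] pointing down, gripper open.
Joint ranges: [-2.86, 2.86], [-0.3, 2.09], [-1.38, 1.24], [0.06, 2.45], [-1.56, 4.7], [0.09, 2.05], [-2.69, 2.69]. Speed limits (rad/s): [2.57, 2.57, 3.14, 3.14, 3.14, 3.14, 3.14].

## Interface

Orientations are given as a unit quaternion [w, x, y, z].
In Python, from plant import manip gives the robot as it stands.
- The arm moves only by the tool drive_tool, never from a script. Its argument "targets" is a list that holds one entry, the list of rows, each a list of 7 numbers: the shift along the tool's x, y, z in units of 0.1 m (1.0 is 0.1 m), then the turn, a rotation vector about the tool's x, y, z in units of 60 degrees (1.0 is 60 degrees), then the gripper's target within -1 to 1 (shut at 1, half-way at 0, fully open at -1). In form: [[[tx, ty, tz, wx, wy, wz, hand], ...]]. A call has 1 to 12 rows; each row is the pose to reach, as a shift and turn from the pose commanded when the call began, along the tool's axes at that moment; what a row does not reach only later rows make up. A row lasts 1/10 s, in which the tool goes at most 50 mm and 8.59 degrees, less where a joint would pass 70% of its speed; a pose out of reach is approached as far as the arm can. A call with a number of a shift or a turn outside -1 to 1 is refused whole. A call with a gripper value outside its range is refused whole. The fingers move at their own pace and stop on an object; "force" is the grip in N (left out, the last holds). Time passes only in rows, so rows that repeat a pose let the fingers close. It gives the time, the measured TCP pose, the force and the opening at its end, in the units of the state.
- manip.get_obs(): the state, without advancing time (a new reading comes with each control period).
- manip.grab_frame(name): name is "scene" or "top" or "wrist"; returns (picture, depth): 480x640x3 uint8, red, green, blue; 480x640 float32, mm along the optical axis (not along the pixel's ray), 0 where there is no reading.
- manip.get_calibration(name): a dict with "K" (3x3 intrinsics, pixels), "k1" (the pictures are not rectified: a ray, as slopes to the right and down, at radius r is drawn at 1 + k1 r^2 times it, then the intrinsics apply), "cam_to_world" (4x4, takes a point from camera to world coordinates); the wrist camera has in their place "mount" (4x4, takes a point from camera to tool coordinates, whose origin is the TCP and whose axes are the tool frame's). Camera axes: x right, y up, looking along -z (the intrinsics and any distortion apply to the point x, -y, -z); pixel columns grow to the right and rows downward; lengths in mm; the calibration is good to about 2 mm. A picture is of the moment at which its call begins: read the wrist's pose just before it. get_calibration takes no time and is no camera call.
- manip.hand_in(): hands the job in, once; it reports no verdict.
The state is a dict: "clock": time; "joints": joint angles; "joint_vel": joint speeds; "effort": joint torques, N m; "tcp_pos": TCP position; "eef_rot": TCP orientation; "wrist_force": force on the tool from outside, world axes, zero at the start; "torque": the same for the moment, N m; "gripper_width": finger opening in mm.
Only numpy, scipy, OpenCV 4.12 (cv2) and the standard library are available. Lean on these libraries where they do the work, as an engineer would, in place of code of your own. Each camera call takes 0.05 s, during which the arm holds its last target.

## Task

One of the three paint jars in the wooden rack has a loose cap: its white line does not point to the red mark on the jar. Screw that cap tight while the jar still stands in the rack, then lift the jar out and set it down gently, upright, in the middle of the pale round spot on the low shelf. Leave the two tight jars and the two small bottles where they stand.

Things in the scene. Friction and masses are not known exactly. Their poses are not given: they have to be found in the camera images.
- jar_a: Square olive paint jar, one of three alike, loose in the rack, about 0.15 kg. Body 50 x 50 mm, 48 mm tall with a flat shoulder, then a narrow neck and a centred round black ribbed screw cap, 40 mm diameter, 52 to 78 mm above the underside. Origin: centre of the underside, z up, +x to the side with the red mark on the shoulder. One grasp of the cap from above, across any diameter, can turn it and lift the jar.
- jar_b: Same as jar_a.
- jar_c: Same as jar_a.
- cap_a (a joint): Screw cap of jar_a. 0 = fully tight (hard stop); positive = how far it is still unscrewed, rad (about 1 = loose). Clockwise from above tightens. It turns stiffly (0.05 N m), does not rise or come off. A white line runs from the cap's centre to its rim and down its side: on a tight cap it points to the jar's red mark, on a loose one it is turned anticlockwise from it.
- cap_b (a joint): Screw cap of jar_b. 0 = fully tight (hard stop); positive = how far it is still unscrewed, rad (about 1 = loose). Clockwise from above tightens. It turns stiffly (0.05 N m), does not rise or come off. A white line runs from the cap's centre to its rim and down its side: on a tight cap it points to the jar's red mark, on a loose one it is turned anticlockwise from it.
- cap_c (a joint): Screw cap of jar_c. 0 = fully tight (hard stop); positive = how far it is still unscrewed, rad (about 1 = loose). Clockwise from above tightens. It turns stiffly (0.05 N m), does not rise or come off. A white line runs from the cap's centre to its rim and down its side: on a tight cap it points to the jar's red mark, on a loose one it is turned anticlockwise from it.
- rack: Fixed pale wooden block, 85 x 270 mm, long along its y, 34 mm high. Origin: centre of its underside. Square pockets 52.5 mm wide, 22 mm deep, at y = -95, 0 and +95 mm hold the jars, in any order, against turning (play about 1 mm and 3 degrees), undersides 12 mm above the table, red marks to the rack's +x.
- spot (a point): Centre of the pale round spot (68 mm diameter) on the top of the low fixed wooden shelf, 40 mm above the table. Its axes are the shelf's: the shelf is 270 mm long along y and 110 mm wide along x, with an 8 mm high rim along both long edges (94 mm between the rims).
- bottle_1: Small sand-coloured dropper bottle, 28 mm diameter, 67 mm tall, standing loose on the shelf about 100 mm to +y of the spot. Origin: centre of the underside.
- bottle_2: Small blue dropper bottle, same size, standing loose on the shelf about 100 mm to -y of the spot. Origin: centre of the underside.
There are look-alikes about, which are no part of the job. What is shaped like the jar_a but orange or purple is not meant.

How it is judged (in metres and radians):
On the way:
1. the loose cap is screwed tight (within 0.17 rad) while its jar still stands in the rack (value of joint cap_a below 0.17 rad and z of jar_a in the frame of rack below 0.022 m), for 0.2 s.
At the end, for the whole second after the job is handed in: All three caps are within 0.17 rad of tight; the jar that was loose stands at rest, upright within 0.17 rad, on the shelf top (within 5 mm in height), its centre within 20 mm of the spot's centre; the other two jars and both bottles stand upright within 20 mm of where they began (value of joint each of cap_a, cap_b, cap_c below 0.17 rad and horizontal distance between jar_a and spot below 0.02 m and z of jar_a in the frame of spot between -0.005 and 0.005 m and angle between each of jar_a, jar_b, jar_c, bottle_1, bottle_2's own z axis and vertical below 0.17 rad and linear speed of jar_a below 0.02 m/s and distance of each of jar_b, jar_c, bottle_1, bottle_2 from where it was at the start of the episode below 0.02 m); the robot touches nothing.
It fails at once if a tight jar or a bottle is moved more than 30 mm (distance of any of jar_b, jar_c, bottle_1, bottle_2 from where it was at the start of the episode above 0.03 m).
It fails at once if the jar is dropped (falls free of the fingers at more than 0.45 m/s, a drop of about 10 mm) (contact force between the fingers and jar_a below 0.05 N and linear speed of jar_a above 0.45 m/s).
It also fails if it takes over 45 s, if anything falls off the work surface, if the arm or the gripper's body presses on something with over 40 N, if the wrist force passes 120 N, or if a joint passes its speed limit or range.

## Working session

There is one attempt and no reset: what is moved stays moved. The work goes in short steps, Python scripts to look and compute and a tool call to move; the robot and the scene stay as the last step left them, time stands still between calls to the robot, and variables do not carry over. Pictures are saved under pics/ and viewed, and the job is handed in when it is done.

Besides the shell and the picture viewer there is one more tool, called after "Call:" as a command line: name --argument value ..., lists and objects as JSON in quotes. drive_tool: Moves the arm, as the interface text tells. Its arguments: {"type":"object","properties":{"targets":{"type":"array","items":{"type":"array","items":{"type":"array","items":{"type":"number"}}}},"force":{"type":"number"}},"required":["targets"]}

```bash
mkdir -p pics; ls; python3 - <<'E'
from plant import manip
import cv2,numpy as np
print(manip.get_obs(), manip.grip_point_offset)
for n in ["scene","top"]:
    p,d=manip.grab_frame(n); cv2.imwrite(f"pics/{n}0.png",p[:,:,::-1]); np.savez(f"{n}0.npz",p=p,d=d)
    print(n,manip.get_calibration(n))
print(manip.get_calibration("wrist"))
E
```

```text
pics
{'clock': 0.0, 'joints': array([ 1.12509844,  0.32182959, -0.07009705,  1.451677  ,  0.02258823,
        1.37076248, -0.05688989]), 'joint_vel': array([ 1.37565689e-04, -3.94381343e-04,  1.56299637e-03, -1.20069881e-03,
        2.05697558e-04,  6.52238541e-05, -2.85658274e-04]), 'effort': array([ 7.86731380e-05, -4.91294825e+01, -4.04103007e-01, -3.12531710e+01,
       -6.40001404e-02,  4.37933556e-02,  1.90544711e-04]), 'tcp_pos': array([ 288.1544455 , -581.98691498,  200.35634197]), 'eef_rot': array([ 0.16097202, -0.16133206,  0.6891413 , -0.68785482]), 'wrist_force': array([-6.19377428e-01,  1.01841599e+00, -9.84480454e-04]), 'torque': array([-0.01138258, -0.04310494,  0.02486574]), 'gripper_width': 87.14286620340856} 18.700000000000003
scene {'K': array([[496.19931073,   0.        , 320.1682577 ],
       [  0.        , 496.19931073, 241.55933022],
       [  0.        ,   0.        ,   1.        ]]), 'k1': -0.10928278624444084, 'cam_to_world': array([[-4.10720353e-01, -5.59005609e-01,  7.20292663e-01,
         1.12547445e+03],
       [ 9.11491862e-01, -2.70947092e-01,  3.0946
[... 597 characters left out ...]
72730612e-03,  1.84366769e-01,  9.82846146e-01,
         8.70012288e+02],
       [ 0.00000000e+00,  0.00000000e+00,  0.00000000e+00,
         1.00000000e+00]])}
{'K': array([[372.76658151,   0.        , 318.81830345],
       [  0.        , 372.76658151, 243.05939118],
       [  0.        ,   0.        ,   1.        ]]), 'k1': -0.07713225676615042, 'mount': array([[-8.84470760e-05, -9.56171358e-01, -2.92807660e-01,
        -8.09387383e+01],
       [-1.84092097e-04,  2.92807672e-01, -9.56171341e-01,
        -1.82144574e+02],
       [ 9.99999979e-01, -3.06669829e-05, -2.01921573e-04,
         7.23209434e-01],
       [ 0.00000000e+00,  0.00000000e+00,  0.00000000e+00,
         1.00000000e+00]])}
```

View pics/scene0.png

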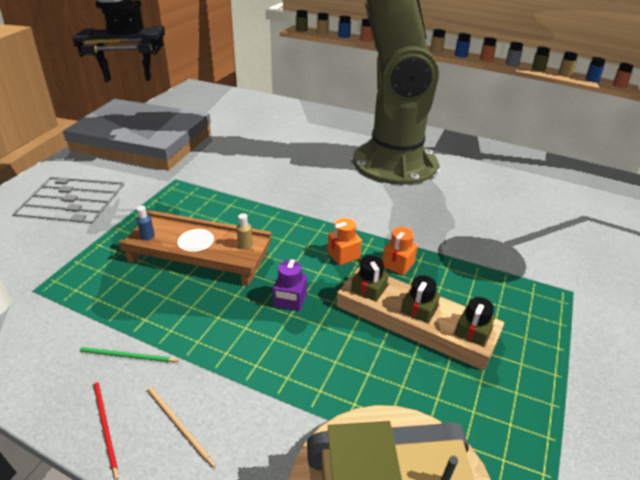

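View pics/top0.png

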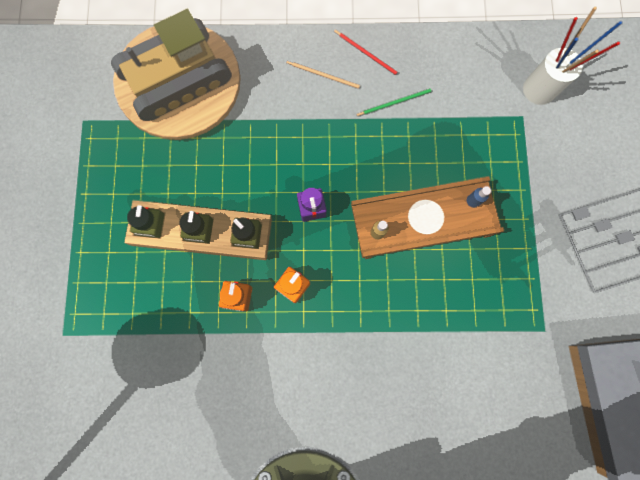

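The loose cap is on the rack jar at top-view (244,231): its line points up-left while the other two point up. The spot is at about (426,217). Next I'll measure both.

```bash
cat > h.py <<'E'
import numpy as np,cv2
from plant import manip
def rays(n,px,T=None):
    c=manip.get_calibration(n);K=c["K"];px=np.atleast_2d(np.asarray(px,float))
    s=(px-[K[0,2],K[1,2]])/[K[0,0],K[1,1]]
    u=s.copy()
    for _ in range(20): u=s/(1+c["k1"]*(u**2).sum(1,keepdims=True))
    d=np.c_[u[:,0],-u[:,1],-np.ones(len(u))]
    M=c["cam_to_world"] if T is None else T
    return M[:3,3],d@M[:3,:3].T
def plane(n,px,z,T=None):
    o,d=rays(n,px,T); return o+d*((z-o[2])/d[:,2])[:,None]
def blobs(m,amin=30):
    k,l,st,ce=cv2.connectedComponentsWithStats(m.astype(np.uint8))
    return [(i,st[i],ce[i]) for i in range(1,k) if st[i,4]>amin],l
E
python3 - <<'E'
from h import *
t=np.load("top0.npz");p=t['p'];d=t['d']
s=np.load("scene0.npz");ps=s['p']
def show(p,x0,y0,x1,y1,n,f):
    cv2.imwrite(n,cv2.resize(p[y0:y1,x0:x1,::-1],None,fx=f,fy=f,interpolation=cv2.INTER_CUBIC))
show(p,115,185,285,270,"pics/tz.png",4.5)
show(ps,330,240,510,370,"pics/sz.png",4.4)
# spot
hsv=cv2.cvtColor(p,cv2.COLOR_RGB2HSV)
m=(hsv[...,1]<45)&(hsv[...,2]>200)
for i,st,c in blobs(m,300)[0]:
    if 350<c[0]<500 and 180<c[1]<260: print('top spot',st,c,plane("top",c,40))
hs=cv2.cvtColor(ps,cv2.COLOR_RGB2HSV)
m=(hs[...,1]<45)&(hs[...,2]>200)
for i,st,c in blobs(m,200)[0]:
    if 150<c[0]<250 and 200<c[1]<260: print('scene spot',st,c,plane("scene",c,40))
# points by depth: cap tops
m=np.zeros(d.shape);
yy,xx=np.mgrid[0:480,0:640]
c=manip.get_calibration("top")
o,r=rays("top",np.c_[xx.ravel(),yy.ravel()])
P=(o+r*d.ravel()[:,None]).reshape(480,640,3)
np.save("P.npy",P)
m=(P[...,2]>84)&(P[...,2]<97)&(yy<270)&(yy>180)&(xx<350)&(xx>110)
for i,st,cc in blobs(m,50)[0]: print(st,cc,plane("top",cc,90))
o,r=rays("scene",np.c_[xx.ravel(),yy.ravel()])
Q=(o+r*s['d'].ravel()[:,None]).reshape(480,640,3)
m=(Q[...,2]>84)&(Q[...,2]<97)
for i,st,cc in blobs(m,50)[0]: print('sc',st,cc,plane("scene",cc,90))
E
```

```text
top spot [408 200  36  34 949] [425.80821918 216.49631191] [[ 536.09022882 -237.0548903    40.        ]]
scene spot [178 229  36  22 611] [195.21767594 239.77250409] [[ 538.24149184 -237.06554647   40.        ]]
[127 206  24  22 407] [138.22604423 216.77149877] [[528.46238951 295.23355588  90.        ]]
[180 211  22  23 391] [190.36317136 222.29923274] [[517.41148488 201.05187885  90.        ]]
[231 217  23  23 388] [241.90463918 227.8556701 ] [[506.3089245  107.92533807  90.        ]]
sc [160  18  72  33 249] [195.50200803  35.30923695] [[-460.8278164  -951.06916793   90.        ]]
sc [ 32  29  44   9 131] [52.66412214 33.22137405] [[ -275.03724271 -1537.10488494    90.        ]]
sc [436  61  38   8  56] [455.25        64.92857143] [[-585.82775974   23.30200942   90.        ]]
sc [  0  74  45  26 200] [21.45 86.  ] [[  192.94705914 -1143.34046881    90.        ]]
sc [581  89  40  10  52] [600.09615385  93.21153846] [[-585.95761568  496.95925559   90.        ]]
sc [373 126  52  19 253] [397.42687747 139.20158103] [[50.30755292 11.54228524 90.        ]]
sc [137 212  13  10  72] [142.90277778 216.77777778] [[ 573.33656917 -324.37017583   90.        ]]
sc [237 221  14  10  79] [243.60759494 225.5443038 ] [[ 514.28932816 -138.50136221   90.        ]]
sc [360 255  24  19 339] [371.88495575 263.87610619] [[513.23834748 109.75094226  90.        ]]
sc [411 275  26  20 384] [423.8046875 284.6328125] [[525.09125736 202.67893885  90.        ]]
sc [468 296  26  22 426] [480.44600939 306.5915493 ] [[535.59242747 296.35551191  90.        ]]
sc [ 395  439   80   41 2438] [432.59557014 459.98974569] [[810.99419048 291.87880148  90.        ]]
sc [322 449  10  31 226] [326.39823009 464.58849558] [[866.54967001 181.75290126  90.        ]]
```

View pics/tz.png

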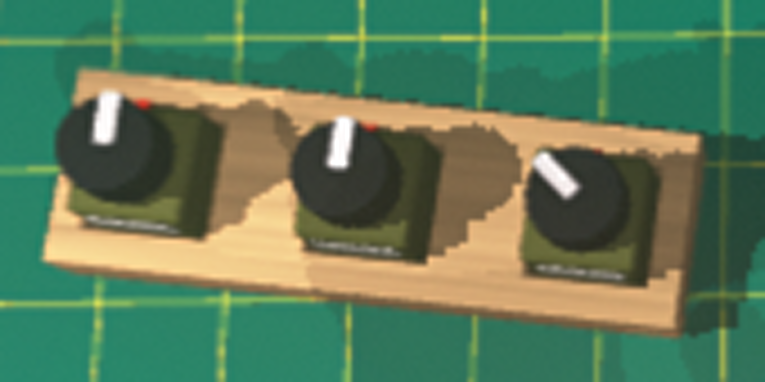

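View pics/sz.png

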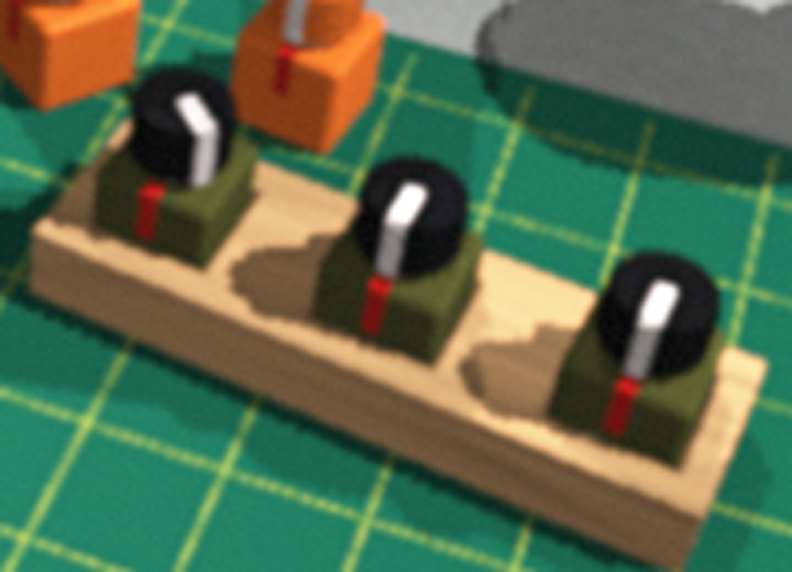

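```bash
cat >> h.py <<'E'
from scipy.spatial.transform import Rotation as R
def tool():
    o=manip.get_obs();q=o["eef_rot"];M=R.from_quat([q[1],q[2],q[3],q[0]]).as_matrix()
    return o,M,np.array(o["tcp_pos"])
def toward(pos):
    o,M,t=tool(); return M.T@(np.asarray(pos)-t)/100
E
python3 - <<'E'
from h import *
o,M,t=tool();print(M.round(3))
print(toward([430,-250,200]),toward([440,60,200]))
E
```

```text
[[-0.896 -0.001  0.444]
 [-0.444  0.001 -0.896]
 [ 0.    -1.    -0.002]]
[-2.74460726  0.00847866 -2.34619333] [-4.20999542  0.01286762 -5.07980235]
```

Call:
drive_tool --targets '[[[-0.5, 0, -0.5, 0, -0.13, 0, -1], [-1, 0, -1, 0, -0.27, 0, -1], [-1, 0, -1, 0, -0.4, 0, -1], [-1, 0, -1, 0, -0.4, 0, -1]]]'

```text
clock: 0.5
tcp_pos: [337.6, -442.0, 201.5]
eef_rot: [0.305, -0.304, 0.639, -0.637]
wrist_force: [-0.3, 1.2, 0.6]
gripper_width: 87.0
```

```bash
python3 - <<'E'
from h import *
o,M,t=tool();print(t,o['joints'].round(2),M.round(3),o['clock'])
print(toward([440,-100,200]),toward([500,60,200]))
E
```

```text
[ 337.5904638  -442.02887302  201.494175  ] [ 1.05  0.13 -0.19  1.68  0.02  1.33  0.17] [[-0.629  0.001  0.777]
 [-0.777  0.003 -0.629]
 [-0.003 -1.    -0.001]] 0.5
[-3.30290171  0.02588843 -1.35555879] [-4.92408478  0.03114891 -1.89568635]
```

Call:
drive_tool --targets '[[[-0.5, 0, -0.15, 0, -0.13, 0, -1], [-1, 0, -0.3, 0, -0.27, 0, -1], [-1, 0, -0.3, 0, -0.4, 0, -1]]]'

```text
clock: 0.8
tcp_pos: [377.9, -346.2, 201.5]
eef_rot: [0.432, -0.43, 0.561, -0.56]
wrist_force: [-0.5, -0.2, -0.6]
gripper_width: 87.1
```

Call:
drive_tool --targets '[[[-0.5, 0, 0.1, 0, -0.13, 0, -1], [-1, 0, 0.2, 0, -0.27, 0, -1], [-1, 0, 0.2, 0, -0.4, 0, -1]]]'

```text
clock: 1.1
tcp_pos: [424.1, -254.8, 201.6]
eef_rot: [0.54, -0.537, 0.458, -0.458]
wrist_force: [0.7, 1.1, 0.0]
gripper_width: 87.2
```

```bash
python3 - <<'E'
from h import *
o,M,t=tool();print(t,o['joints'].round(2),M.round(3),o['clock'])
print(toward([440,-100,200]),toward([500,60,200]))
E
```

```text
[ 424.1147997  -254.77273578  201.64851737] [ 0.88  0.01 -0.39  1.81 -0.    1.32  0.65] [[ 0.16   0.002  0.987]
 [-0.987  0.002  0.16 ]
 [-0.002 -1.     0.002]] 1.1
[-1.5023748   0.02041512  0.40425102] [-2.98584339  0.02521975  1.25236531]
```

Call:
drive_tool --targets '[[[-0.5, 0, 0.15, 0, -0.13, 0, -1], [-1, 0, 0.3, 0, -0.27, 0, -1], [-1, 0, 0.3, 0, -0.35, 0, -1]]]'

```text
clock: 1.4
tcp_pos: [437.1, -151.8, 201.6]
eef_rot: [0.613, -0.612, 0.353, -0.353]
wrist_force: [0.2, -1.0, -0.8]
gripper_width: 87.1
```

```bash
python3 - <<'E'
from h import *
o,M,t=tool();print(t,o['joints'].round(2),M.round(3),o['clock'])
print(toward([508,85,200]))
E
```

```text
[ 437.10235416 -151.82742096  201.61497131] [ 0.79 -0.07 -0.48  1.88 -0.03  1.32  0.84] [[ 0.501  0.001  0.865]
 [-0.865  0.002  0.501]
 [-0.001 -1.     0.001]] 1.4
[-1.69432143  0.02045989  1.80013539]
```

Call:
drive_tool --targets '[[[-0.35, 0, 0.35, 0, 0, 0, -1], [-0.7, 0, 0.7, 0, 0, 0, -1], [-0.85, 0, 0.9, 0, 0, 0, -1]]]'

```text
clock: 1.7
tcp_pos: [473.2, -35.8, 201.7]
eef_rot: [0.611, -0.611, 0.356, -0.356]
wrist_force: [0.5, -0.2, -1.1]
gripper_width: 87.2
```

Call:
drive_tool --targets '[[[-0.35, 0, 0.35, 0, 0, 0, -1], [-0.7, 0, 0.7, 0, 0, 0, -1], [-0.85, 0, 0.9, 0, 0, 0, -1], [-0.85, 0, 0.9, 0, 0, 0, -1]]]'

```text
clock: 2.1
tcp_pos: [510.0, 82.6, 201.4]
eef_rot: [0.612, -0.61, 0.356, -0.355]
wrist_force: [0.5, 0.1, 0.1]
gripper_width: 87.1
```

```bash
python3 - <<'E'
from h import *
o,M,t=tool();print(t,o['joints'].round(2),M.round(3),o['clock'])
p,d=manip.grab_frame("wrist"); cv2.imwrite("pics/w1.png",p[:,:,::-1]); np.savez("w1.npz",p=p,d=d,M=M,t=t)
E
```

```text
[509.96313263  82.56670349 201.41421799] [ 0.52  0.08 -0.76  1.76  0.06  1.33  0.27] [[ 0.495  0.     0.869]
 [-0.869  0.003  0.495]
 [-0.002 -1.     0.002]] 2.1
```

View pics/w1.png

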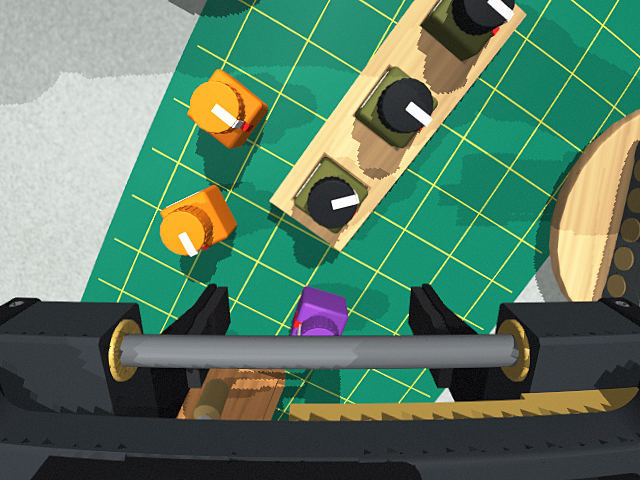

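The wrist view shows the loose jar's cap at about (333,201). Its line points right to (357,202), while the other two lines point down-right to their red marks.

```bash
cat >> h.py <<'E'
def wT(M,t):
    W=np.eye(4);W[:3,:3]=M;W[:3,3]=t
    return W@manip.get_calibration("wrist")["mount"]
E
python3 - <<'E'
from h import *
w=np.load("w1.npz");p,d,T=w['p'],w['d'],wT(w['M'],w['t'])
yy,xx=np.mgrid[0:480,0:640]
o,r=rays("wrist",np.c_[xx.ravel(),yy.ravel()],T)
P=(o+r*d.ravel()[:,None]).reshape(480,640,3)
g=(yy<260)&(xx>260)
m=(P[...,2]>86)&(P[...,2]<94)&g
for i,st,c in blobs(m,200)[0]:
    l=blobs(m,200)[1]
    q=plane("wrist",np.argwhere(l==i)[:,::-1],90,T)[:,:2].astype(np.float32)
    (cx,cy),rad=cv2.minEnclosingCircle(q)
    wl=(l==i)&(p.min(2)>150)
    ql=plane("wrist",np.argwhere(wl)[:,::-1],90,T)[:,:2].mean(0) if wl.any() else None
    print(st,c,plane("wrist",c,90,T),(cx,cy),rad,np.median(P[l==i],0),'line ang',np.degrees(np.arctan2(ql[1]-cy,ql[0]-cx)))
# shelf-spot etc later; red
hsv=cv2.cvtColor(p,cv2.COLOR_RGB2HSV)
E
```

```text
[ 462    0   54   29 1196] [488.32692308  11.63963211] [[535.07294268 287.21697465  90.        ]] (532.7939453125, 290.8929748535156) 20.123964309692383 [535.90027413 287.28447476  88.94037287] line ang 19.93254435148172
[ 380   78   54   55 2223] [407.32118758 104.83940621] [[519.17614296 201.41207415  90.        ]] (519.9427490234375, 200.2591094970703) 20.913454055786133 [519.32960704 201.46083985  88.92343051] line ang 0.9116313571962315
[ 308  180   51   49 1890] [331.95978836 203.77248677] [[508.02998648 107.9767198   90.        ]] (508.4476623535156, 108.03876495361328) 20.515533447265625 [508.11754044 107.87011754  89.01108911] line ang 41.34268668676226
```

```bash
python3 - <<'E'
from h import *
print(toward([508.3,108,120]),toward([508.3,108,68]))
E
```

```text
[-0.25257663  0.81148019  0.12939333] [-0.25202513  1.33147988  0.12950093]
```

Call:
drive_tool --targets '[[[-0.25, 0.25, 0.13, 0, 0, 0, -1], [-0.25, 0.5, 0.13, 0, 0, 0, -1], [-0.25, 0.65, 0.13, 0, 0, 0, -1], [-0.25, 0.7, 0.13, 0, 0, 0, -1], [-0.25, 0.7, 0.13, 0, 0, 0, -1]]]'

```text
clock: 2.65
tcp_pos: [508.4, 104.6, 131.0]
eef_rot: [-0.609, 0.61, -0.358, 0.358]
wrist_force: [-0.1, -0.0, 0.6]
gripper_width: 87.4
```

```bash
python3 - <<'E'
from h import *
print(toward([508.3,108,68]))
o,M,t=tool()
p,d=manip.grab_frame("wrist"); cv2.imwrite("pics/w2.png",p[:,:,::-1])
T=wT(M,t);yy,xx=np.mgrid[0:480,0:640]
oo,r=rays("wrist",np.c_[xx.ravel(),yy.ravel()],T)
P=(oo+r*d.ravel()[:,None]).reshape(480,640,3)
m=(P[...,2]>85)&(P[...,2]<94)
for i,st,c in blobs(m,200)[0]:
    print(st,c,plane("wrist",c,90,T))
E
```

```text
[-0.02986482  0.62979557  0.01672038]
[ 487    0   69   33 1702] [520.90893067  13.03172738] [[535.48513339 285.67501141  90.        ]]
[ 382   96   68   70 3683] [416.15204996 130.93863698] [[518.91211705 201.70554556  90.        ]]
[ 290  225   65   60 2926] [320.87320574 254.85030759] [[507.77607803 108.63476778  90.        ]]
```

View pics/w2.png

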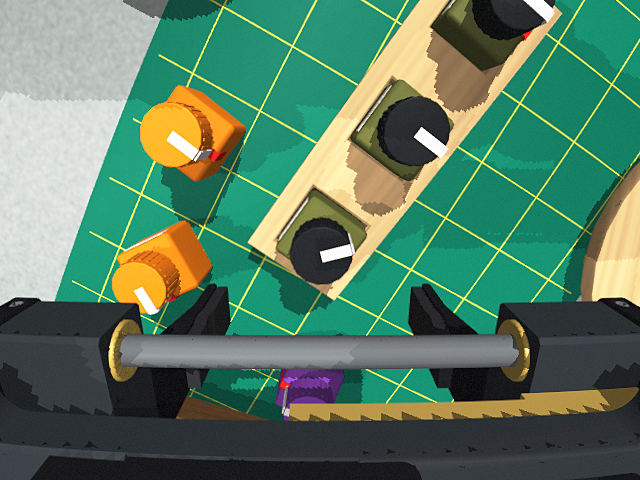

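Call:
drive_tool --targets '[[[-0.03, 0.2, 0.02, 0, 0, 0, -1], [-0.03, 0.4, 0.02, 0, 0, 0, -1], [-0.03, 0.55, 0.02, 0, 0, 0, -1], [-0.03, 0.55, 0.02, 0, 0, 0, -1]]]'

```text
clock: 3.1
tcp_pos: [507.8, 109.1, 75.2]
eef_rot: [-0.61, 0.611, -0.358, 0.357]
wrist_force: [-1.4, 0.1, -0.2]
gripper_width: 87.2
```

```bash
python3 - <<'E'
from h import *
print(toward([508.1,108.3,68]),tool()[0])
E
```

```text
[ 0.00882424  0.0723391  -0.00152968] {'clock': 3.1, 'joints': array([ 0.44241543,  0.22528356, -0.77558106,  1.89925692,  0.17696271,
        1.08922013,  0.10804859]), 'joint_vel': array([ 0.00136629, -0.02166172, -0.00871608, -0.03390681, -0.01556606,
        0.02250445,  0.01063164]), 'effort': array([ -0.21810181, -31.78091168,  -4.67709348, -27.96082914,
         0.03238619,  -0.24307069,  -0.09487906]), 'tcp_pos': array([507.81991717, 109.14756856,  75.23427278]), 'eef_rot': array([-0.60962663,  0.61080716, -0.35795828,  0.35656114]), 'wrist_force': array([-1.42765424,  0.11116144, -0.23491782]), 'torque': array([ 0.00993286, -0.03901181, -0.02949709]), 'gripper_width': 87.20367054973694}
```

Call:
drive_tool --targets '[[[0.01, 0.03, 0, 0, 0, 0, -1], [0.01, 0.06, 0, 0, 0, 0, -1], [0.01, 0.06, 0, 0, 0, 0, 1], [0.01, 0.06, 0, 0, 0, 0, 1], [0.01, 0.06, 0, 0, 0, 0, 1], [0.01, 0.06, 0, 0, 0, 0, 1], [0.01, 0.06, 0, 0, 0, 0, 1], [0.01, 0.06, 0, 0, 0, 0, 1], [0.01, 0.06, 0, 0, 0, 0, 1]]]' --force 12

```text
clock: 4.0
tcp_pos: [509.2, 109.1, 70.4]
eef_rot: [-0.61, 0.61, -0.357, 0.357]
wrist_force: [0.0, -0.2, -0.1]
gripper_width: 38.7
```

Call:
drive_tool --targets '[[[0.01, 0.06, 0, 0, 0.08, 0, 1], [0.01, 0.06, 0, 0, 0.16, 0, 1], [0.01, 0.06, 0, 0, 0.24, 0, 1], [0.01, 0.06, 0, 0, 0.32, 0, 1], [0.01, 0.06, 0, 0, 0.4, 0, 1], [0.01, 0.06, 0, 0, 0.48, 0, 1], [0.01, 0.06, 0, 0, 0.56, 0, 1], [0.01, 0.06, 0, 0, 0.64, 0, 1], [0.01, 0.06, 0, 0, 0.7, 0, 1]]]'

```text
clock: 4.9
tcp_pos: [506.5, 109.6, 70.5]
eef_rot: [0.439, -0.444, 0.553, -0.552]
wrist_force: [-24.6, -1.4, 50.6]
gripper_width: 12.5
```

```bash
python3 - <<'E'
from h import *
o,M,t=tool();print(o['torque'],o['wrist_force'],np.degrees(np.arctan2(M[1,2],M[0,2])),t,o['joints'].round(2))
for n in ["scene","top"]:
    p,d=manip.grab_frame(n); cv2.imwrite(f"pics/{n}1.png",cv2.resize((p[185:270,170:340] if n=="top" else p[220:350,310:490])[:,:,::-1],None,fx=4,fy=4,interpolation=2))
E
```

```text
[-4.10875279e-01  6.26764845e+00  4.26052675e-03] [-24.60519936  -1.37341648  50.58113597] -12.786510579385498 [506.46993993 109.63173226  70.45778622] [ 0.35  0.22 -0.68  1.9   0.15  1.08 -0.61]
```

View pics/scene1.png

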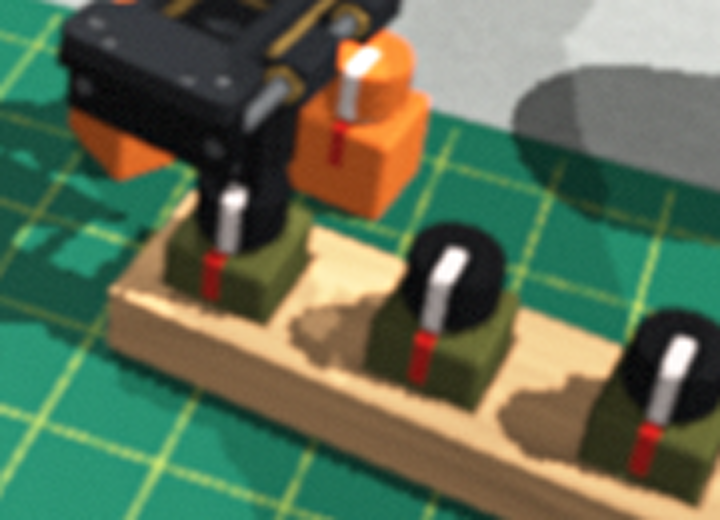

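View pics/top1.png

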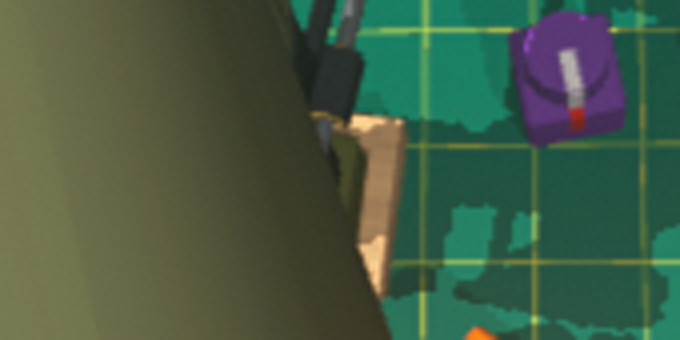

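```bash
python3 - <<'E'
from h import *
o,M,t=tool();print(o['gripper_width'],o['wrist_force'],o['clock'],t)
p,d=manip.grab_frame("wrist"); cv2.imwrite("pics/w3.png",p[:,:,::-1])
E
```

```text
12.09998787934597 [-25.06588862  -1.96006788  50.94954774] 5.0 [506.29732313 109.83222643  70.4251173 ]
```

View pics/w3.png

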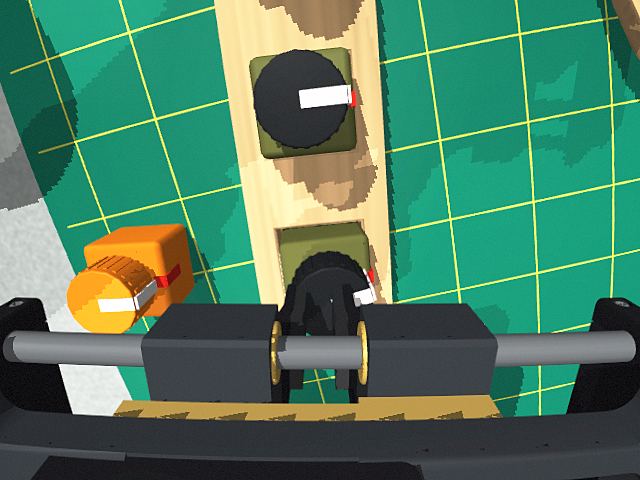

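```bash
python3 - <<'E'
from h import *
o,M,t=tool();print(o['gripper_width'],o['wrist_force'],o['torque'],o['clock'],t); T=wT(M,t); print(M.round(3))
p,d=manip.grab_frame("wrist")
ps,ds=manip.grab_frame("scene"); np.savez("s2.npz",p=ps,d=ds,pw=p,dw=d,M=M,t=t)
c=cv2.resize(ps[170:310,300:480,::-1],None,fx=4.4,fy=4.2,interpolation=2);cv2.imwrite("pics/s2.png",c)
cv2.imwrite("pics/w3z.png",cv2.resize(np.clip(p[230:400,230:430,::-1].astype(int)*2,0,255).astype(np.uint8),None,fx=3.5,fy=3.5,interpolation=2))
yy,xx=np.mgrid[0:480,0:640]
oo,r=rays("wrist",np.c_[xx.ravel(),yy.ravel()],T)
P=(oo+r*d.ravel()[:,None]).reshape(480,640,3)
for row in range(250,400,10): print(row,[tuple(P[row,cc].round(0).astype(int)) for cc in range(290,380,15)])
m=(P[...,2]>85)&(P[...,2]<94)
for i,st,c in blobs(m,100)[0]: print(st,c,plane("wrist",c,90,T))
E
```

```text
12.143110374237796 [-24.94045245  -1.67642758  51.19910157] [-0.49799051  6.2015293  -0.05661778] 5.05 [506.2965972  109.8665667   70.43635048]
[[-0.218 -0.007  0.976]
 [-0.976 -0.003 -0.218]
 [ 0.005 -1.    -0.006]]
250 [(np.int64(496), np.int64(131), np.int64(62)), (np.int64(503), np.int64(128), np.int64(61)), (np.int64(511), np.int64(127), np.int64(61)), (np.int64(519), np.int64(125), np.int64(60)), (np.int64(527), np.int64(123), np.int64(59)), (np.int64(535), np.int64(120), np.int64(57))]
260 [(np.int64(494), np.int64(125), np.int64(61)), (np.int64(503), np.int64(125), np.int64(68)), (np.int64(512), np.int64(128), np.int64(80)), (np.int64(519), np.int64(126), np.int64(80)), (np.int64(526), np.int64(122), np.int64(73)), (np.int64(534), np.int64(115), np.int64(58))]
270 [(np.int64(493), np.int64(119), np.int64(61)), (np.int64(504), np.int64(125), np.int64(82)), (np.int64(511), np.int64(127), np.int64(90)), (np.int64(518), np.int64(125), np.int64(89)), (np.int64(525), np.int64(123), np.int64(89)), (np.int64(533), np.int64(109), np.int64(59))]
280 [(np.int64(491), np.int64(113), np.i
[... 2862 characters left out ...]
int64(471), np.int64(1), np.int64(-1)), (np.int64(483), np.int64(-1), np.int64(0)), (np.int64(512), np.int64(102), np.int64(139)), (np.int64(517), np.int64(105), np.int64(144)), (np.int64(524), np.int64(132), np.int64(181))]
390 [(np.int64(495), np.int64(101), np.int64(139)), (np.int64(469), np.int64(-8), np.int64(0)), (np.int64(481), np.int64(-11), np.int64(0)), (np.int64(492), np.int64(-14), np.int64(0)), (np.int64(517), np.int64(103), np.int64(147)), (np.int64(523), np.int64(130), np.int64(181))]
[ 253   49   99  100 7369] [300.81788574  98.24494504] [[520.1143274  202.04353189  90.        ]]
[ 287  263   89   73 2955] [329.28967851 293.88832487] [[513.06558165 113.73999715  90.        ]]
```

View pics/s2.png

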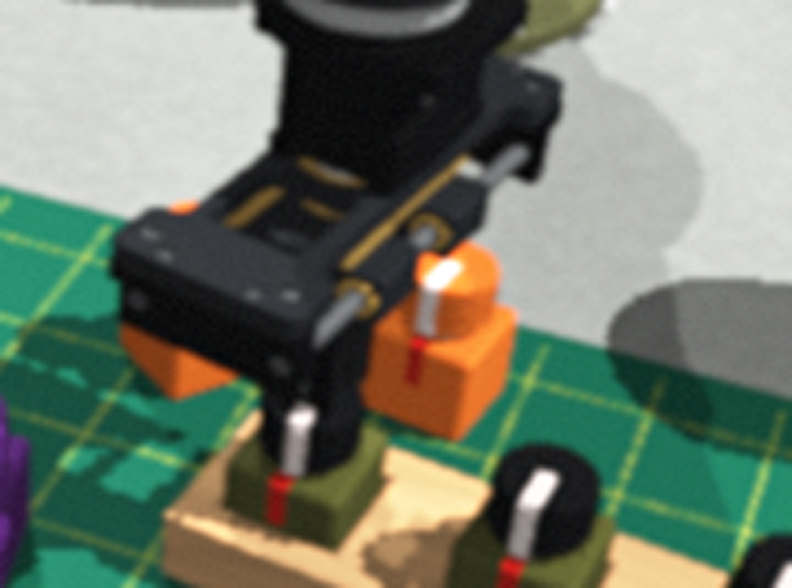

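View pics/w3z.png

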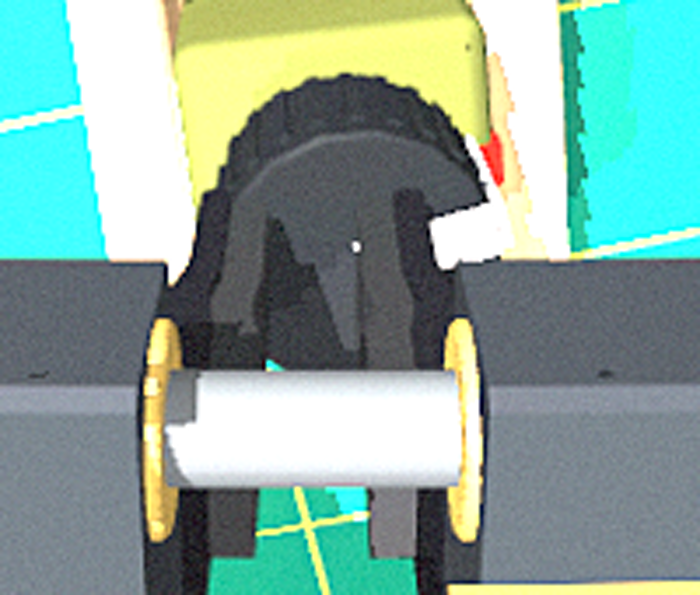

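The opening has collapsed to 12 mm with 50 N upward, so the fingers aren't holding the cap sideways. They look like they are on top of it or pressed into it. I'll back off straight up in small steps.

Call:
drive_tool --targets '[[[0.01, -0.02, 0, 0, 0, 0, 0.7], [0.01, -0.04, 0, 0, 0, 0, 0.7], [0.01, -0.07, 0, 0, 0, 0, 0.7], [0.01, -0.1, 0, 0, 0, 0, 0.7]]]'

```text
clock: 5.55
tcp_pos: [509.7, 107.2, 74.7]
eef_rot: [-0.442, 0.442, -0.552, 0.552]
wrist_force: [-0.2, 0.2, -0.1]
gripper_width: 13.2
```

```bash
python3 - <<'E'
from h import *
o,M,t=tool();print(o['gripper_width'],o['wrist_force'],o['torque'],o['clock'],t)
ps,ds=manip.grab_frame("scene")
c=cv2.resize(ps[170:310,300:480,::-1],None,fx=4.4,fy=4.2,interpolation=2);cv2.imwrite("pics/s3.png",c)
E
```

```text
13.232289266388594 [-0.22476146  0.24913065 -0.08633804] [-0.04375065 -0.0167004   0.04044426] 5.55 [509.6750513  107.18580584  74.67903561]
```

View pics/s3.png

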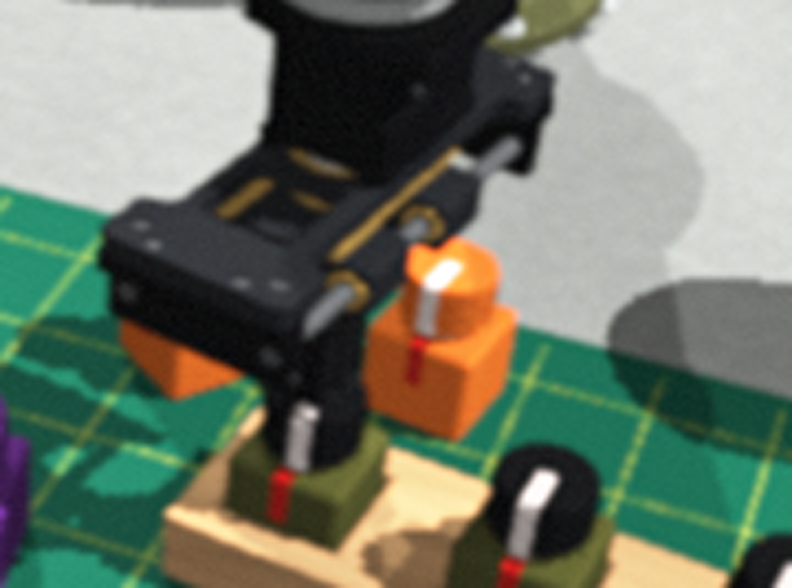

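Call:
drive_tool --targets '[[[0, -0.1, 0, 0, 0, 0, 0.7], [0, -0.2, 0, 0, 0, 0, 0.7], [0, -0.3, 0, 0, 0, 0, 0.7], [0, -0.4, 0, 0, 0, 0, 0.7], [0, -0.4, 0, 0, 0, 0, 0.7]]]'

```text
clock: 6.1
tcp_pos: [510.8, 107.5, 116.4]
eef_rot: [-0.443, 0.441, -0.551, 0.553]
wrist_force: [0.1, 0.4, 0.5]
gripper_width: 13.0
```

```bash
python3 - <<'E'
from h import *
o,M,t=tool();print(o['gripper_width'],o['wrist_force'],o['torque'],o['clock'],t)
ps,ds=manip.grab_frame("scene")
c=cv2.resize(ps[170:310,300:480,::-1],None,fx=4.4,fy=4.2,interpolation=2);cv2.imwrite("pics/s4.png",c)
p,d=manip.grab_frame("wrist"); T=wT(M,t);np.savez("w4.npz",p=p,d=d,M=M,t=t)
cv2.imwrite("pics/w4.png",np.clip(p[:,:,::-1].astype(int)*1.6,0,255).astype(np.uint8))
yy,xx=np.mgrid[0:480,0:640]
oo,r=rays("wrist",np.c_[xx.ravel(),yy.ravel()],T)
P=(oo+r*d.ravel()[:,None]).reshape(480,640,3)
m=(P[...,2]>85)&(P[...,2]<94)
for i,st,c in blobs(m,100)[0]: print(st,c,plane("wrist",c,90,T))
F=(P-t)@M  # tool coords
m=(F[...,1]>-60)&(F[...,1]<20)&(abs(F[...,2])<40)&(abs(F[...,0])<25)&(yy>240)&(P[...,2]>93)
q=F[m];print(len(q),np.percentile(q,[0,1,10,50,90,99,100],axis=0).round(1))
E
```

```text
12.983589318636783 [0.08378166 0.43718941 0.51599944] [ 0.05324185 -0.0899676   0.02146617] 6.1 [510.84329867 107.49439201 116.38082983]
[ 259   64   78   78 4515] [296.22945736 102.06666667] [[520.6053934  202.21257626  90.        ]]
[ 281  235   69   64 3119] [315.18788073 265.92786149] [[509.92709277 109.91216624  90.        ]]
2192 [[-11.8 -60.  -16.5]
 [-11.3 -59.7 -15.4]
 [-11.  -56.9 -13.2]
 [ -9.6 -43.5   7. ]
 [ -7.9 -26.4  14.3]
 [  6.7 -20.1  16.5]
 [ 10.3 -18.7  17.6]]
```

View pics/s4.png

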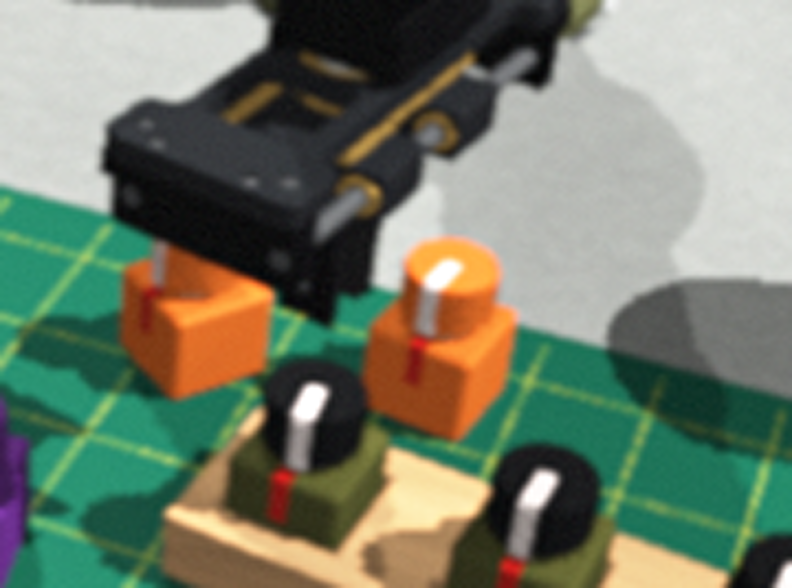

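View pics/w4.png

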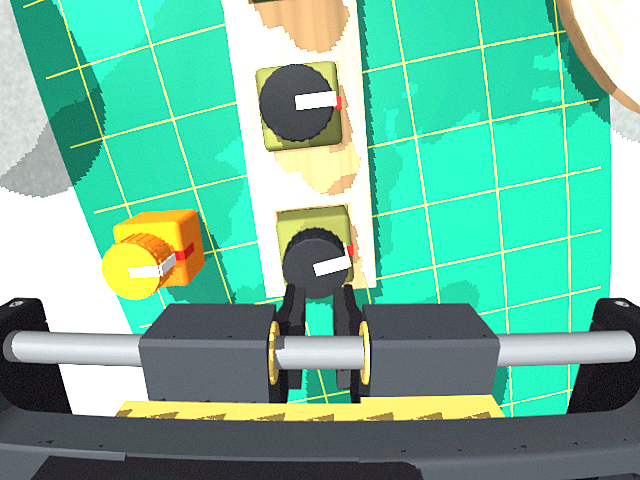

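The visible finger ends are about 19 mm short of the TCP: no finger point lies beyond tool y = -18.7. So the first squeeze only caught the cap's top edge. It turned the cap most of the way, but about 0.2 rad remains. I'll open, turn back and check the finger ends again.

Call:
drive_tool --targets '[[[0, 0, 0, 0, -0.1, 0, -1], [0, 0, 0, 0, -0.2, 0, -1], [0, 0, 0, 0, -0.3, 0, -1], [0, 0, 0, 0, -0.4, 0, -1], [0, 0, 0, 0, -0.5, 0, -1], [0, 0, 0, 0, -0.5, 0, -1], [0, 0, 0, 0, -0.5, 0, -1], [0, 0, 0, 0, -0.5, 0, -1], [0, 0, 0, 0, -0.5, 0, -1], [0, 0, 0, 0, -0.5, 0, -1]]]'

```text
clock: 7.2
tcp_pos: [509.5, 107.3, 114.4]
eef_rot: [-0.57, 0.57, -0.419, 0.419]
wrist_force: [0.7, 0.5, 0.3]
gripper_width: 83.3
```

```bash
python3 - <<'E'
from h import *
o,M,t=tool();print(o['gripper_width'],o['clock'],t,np.degrees(np.arctan2(M[1,2],M[0,2])))
p,d=manip.grab_frame("wrist"); T=wT(M,t)
cv2.imwrite("pics/w5.png",np.clip(p[:,:,::-1].astype(int)*1.6,0,255).astype(np.uint8))
yy,xx=np.mgrid[0:480,0:640]
oo,r=rays("wrist",np.c_[xx.ravel(),yy.ravel()],T)
P=(oo+r*d.ravel()[:,None]).reshape(480,640,3)
m=(P[...,2]>85)&(P[...,2]<94); bl,l=blobs(m,100)
hsv=cv2.cvtColor(p,cv2.COLOR_RGB2HSV)
for i,st,c in bl:
    q=plane("wrist",np.argwhere(l==i)[:,::-1],90,T)[:,:2].astype(np.float32)
    (cx,cy),rad=cv2.minEnclosingCircle(q)
    wl=(l==i)&(p.min(2)>130)
    ql=plane("wrist",np.argwhere(wl)[:,::-1],90,T)[:,:2]
    v=cv2.fitLine(ql.astype(np.float32),cv2.DIST_L2,0,.01,.01)[:2,0] if len(ql)>5 else [0,0]
    print(st,plane("wrist",c,90,T),(cx,cy),rad,np.degrees(np.arctan(v[1]/v[0])))
F=(P-t)@M
m=(F[...,1]>-60)&(F[...,1]<20)&(abs(F[...,2])<70)&(abs(F[...,0])<25)&(yy>240)&(P[...,2]>93)
q=F[m];print(len(q),np.percentile(q,[0,1,10,50,90,99,100],axis=0).round(1))
print(toward([508.3,108.3,100]))
E
```

```text
83.27751054556111 7.2 [509.49628899 107.25260144 114.40569448] 17.31455957556131
[ 351   78   76   76 4430] [[519.18271862 201.84895803  90.        ]] (519.751220703125, 201.65530395507812) 20.762662887573242 -6.116953
[ 283  234   70   64 3275] [[508.04704994 109.15420239  90.        ]] (508.7762756347656, 108.90536499023438) 20.910634994506836 4.1791315
3619 [[-11.4 -60.  -53.8]
 [-10.9 -59.7 -51.8]
 [-10.5 -56.4 -47.6]
 [ -8.8 -41.3 -41. ]
 [  2.2 -24.6  48.1]
 [  9.3 -20.3  52.2]
 [ 10.7 -18.4  54.9]]
[-0.01330564  0.14426786 -0.00820092]
```

View pics/w5.png

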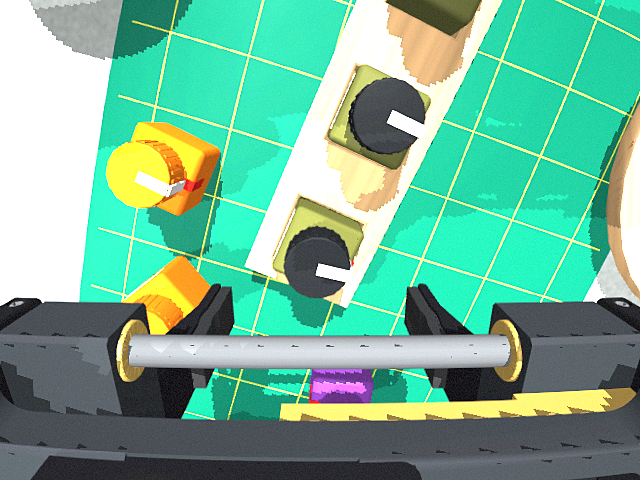

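Call:
drive_tool --targets '[[[-0.015, 0.15, -0.01, 0, 0, 0, -1], [-0.015, 0.3, -0.01, 0, 0, 0, -1], [-0.015, 0.45, -0.01, 0, 0, 0, -1], [-0.015, 0.55, -0.01, 0, 0, 0, -1], [-0.015, 0.6, -0.01, 0, 0, 0, -1], [-0.015, 0.63, -0.01, 0, 0, 0, -1], [-0.015, 0.63, -0.01, 0, 0, 0, -1]]]'

```text
clock: 7.95
tcp_pos: [508.1, 108.4, 51.2]
eef_rot: [-0.57, 0.57, -0.419, 0.419]
wrist_force: [0.4, -0.2, 0.1]
gripper_width: 86.9
```

```bash
python3 - <<'E'
from h import *
o,M,t=tool();print(o['gripper_width'],o['wrist_force'],o['clock'],t,o['joints'].round(2))
print(toward([508.5,108.5,50]))
E
```

```text
86.88410412934856 [ 0.39945167 -0.2435679   0.08735074] 7.95 [508.06972614 108.42037048  51.18414996] [ 0.39  0.25 -0.72  1.92  0.19  1.04 -0.11]
[0.00052499 0.01184013 0.00434792]
```

Close on the cap.

Call:
drive_tool --targets '[[[0, 0.01, 0, 0, 0, 0, 1], [0, 0.01, 0, 0, 0, 0, 1], [0, 0.01, 0, 0, 0, 0, 1], [0, 0.01, 0, 0, 0, 0, 1], [0, 0.01, 0, 0, 0, 0, 1], [0, 0.01, 0, 0, 0, 0, 1], [0, 0.01, 0, 0, 0, 0, 1], [0, 0.01, 0, 0, 0, 0, 1], [0, 0.01, 0, 0, 0, 0, 1], [0, 0.01, 0, 0, 0, 0, 1], [0, 0.01, 0, 0, 0, 0, 1]]]' --force 15

```text
clock: 9.05
tcp_pos: [508.1, 108.4, 50.5]
eef_rot: [-0.57, 0.57, -0.419, 0.419]
wrist_force: [-0.4, 0.6, 0.4]
gripper_width: 39.5
```

Call:
drive_tool --targets '[[[0, 0.01, 0, 0, 0.05, 0, 1], [0, 0.01, 0, 0, 0.1, 0, 1], [0, 0.01, 0, 0, 0.15, 0, 1], [0, 0.01, 0, 0, 0.15, 0, 1]]]'

```text
clock: 9.45
tcp_pos: [508.6, 108.6, 50.3]
eef_rot: [0.535, -0.535, 0.462, -0.463]
wrist_force: [-1.6, -0.2, 5.8]
gripper_width: 39.7
```

```bash
python3 - <<'E'
from h import *
o,M,t=tool();print(o['gripper_width'],o['wrist_force'],o['torque'],o['clock'],t,np.degrees(np.arctan2(M[1,2],M[0,2])))
E
```

```text
39.65666630499702 [-1.60906841 -0.16775161  5.77759758] [-0.06351073  0.23162956 -0.00099546] 9.45 [508.57061432 108.6102005   50.33047172] 8.281775628806923
```

Call:
drive_tool --targets '[[[0, 0, 0, 0, 0.05, 0, 1], [0, 0, 0, 0, 0.1, 0, 1], [0, 0, 0, 0, 0.13, 0, 1], [0, 0, 0, 0, 0.13, 0, 1]]]'

```text
clock: 9.85
tcp_pos: [508.1, 108.2, 50.1]
eef_rot: [-0.502, 0.503, -0.497, 0.498]
wrist_force: [-2.3, -1.4, 5.2]
gripper_width: 39.6
```

```bash
python3 - <<'E'
from h import *
o,M,t=tool();print(o['gripper_width'],o['wrist_force'],o['torque'],o['clock'],t,np.degrees(np.arctan2(M[1,2],M[0,2])))
p,d=manip.grab_frame("wrist"); T=wT(M,t)
cv2.imwrite("pics/w6.png",np.clip(p[:,:,::-1].astype(int)*1.6,0,255).astype(np.uint8))
ps,ds=manip.grab_frame("scene")
c=cv2.resize(ps[190:330,320:500,::-1],None,fx=4.4,fy=4.2,interpolation=2);cv2.imwrite("pics/s6.png",c)
E
```

```text
39.55368437480003 [-2.34530137 -1.36041512  5.2412739 ] [-0.2401338   0.37421561  0.25238047] 9.85 [508.11591829 108.18414255  50.11183593] 0.5654062672617283
```

View pics/w6.png

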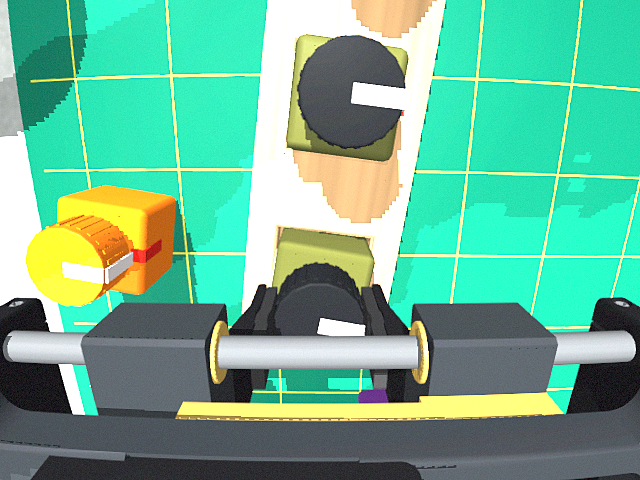

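View pics/s6.png

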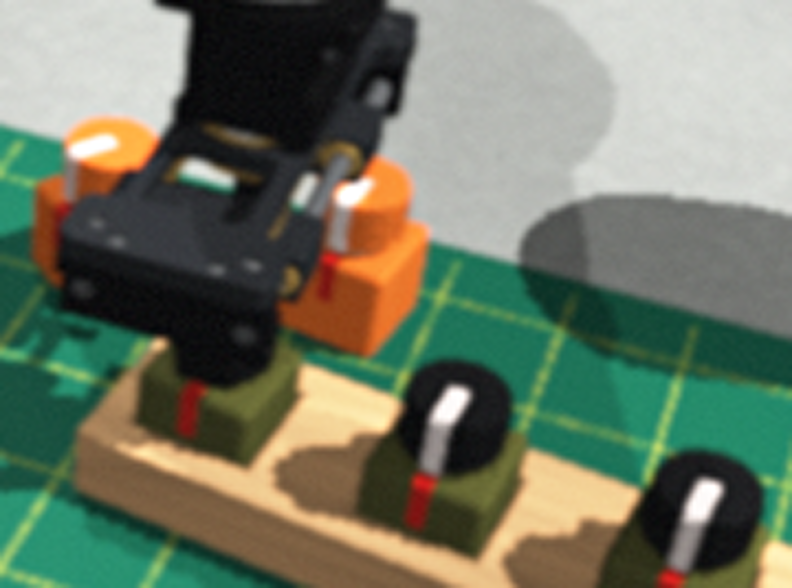

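Call:
drive_tool --targets '[[[0, 0, 0, 0, 0.04, 0, 1], [0, 0, 0, 0, 0.08, 0, 1], [0, 0, 0, 0, 0.08, 0, 1]]]'

```text
clock: 10.25
tcp_pos: [508.1, 108.3, 49.9]
eef_rot: [-0.481, 0.482, -0.518, 0.518]
wrist_force: [-2.1, -1.6, 5.1]
gripper_width: 39.8
```

```bash
python3 - <<'E'
from h import *
o,M,t=tool();print(o['gripper_width'],o['wrist_force'],o['torque'],o['clock'],t,np.degrees(np.arctan2(M[1,2],M[0,2])))
p,d=manip.grab_frame("wrist"); T=wT(M,t)
for a,b in [((355,95),(402,102)),]: pass
cv2.imwrite("pics/w7.png",cv2.resize(np.clip(p[20:345,230:450,::-1].astype(int)*1.3,0,255).astype(np.uint8),None,fx=1.8,fy=1.8))
m=(p.min(2)>150)
bl,l=blobs(m,40)
for i,st,c in bl:
    if 250<c[0]<420 and (80<c[1]<125 or 310<c[1]<340):
        q=plane("wrist",np.argwhere(l==i)[:,::-1],90,T)[:,:2]
        v=cv2.fitLine(q.astype(np.float32),cv2.DIST_L2,0,.01,.01)[:2,0];print(st,c,np.degrees(np.arctan(v[1]/v[0])))
E
```

```text
39.78485846312405 [-2.11654246 -1.58863836  5.08494142] [-0.27487587  0.36719251  0.2934116 ] 10.25 [508.09419422 108.25394157  49.87847424] -4.2072515948846805
[ 330   80   60   24 1256] [359.73248408  91.15286624] -5.9321055
[318 318  47  18 696] [340.7887931 327.4612069] -8.849283
```

View pics/w7.png

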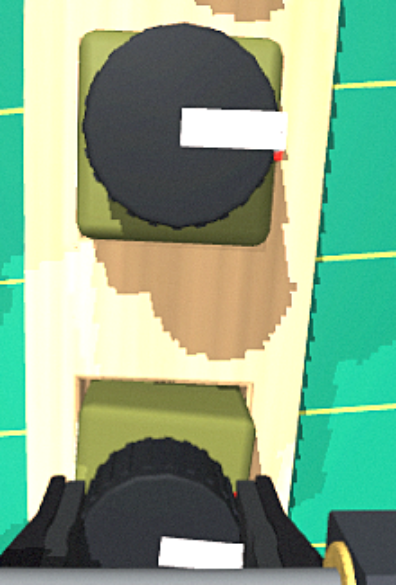

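The cap is tight: its line is at -8.8° against -5.9° for the neighbouring tight cap. The torque has levelled off at 0.29 N m with the jar pressed into the pocket's play. Now I'll lift.

Call:
drive_tool --targets '[[[0, 0, 0, 0, -0.04, 0, 1], [0, -0.03, 0, 0, -0.04, 0, 1], [0, -0.08, 0, 0, -0.04, 0, 1], [0, -0.15, 0, 0, -0.04, 0, 1], [0, -0.25, 0, 0, -0.04, 0, 1], [0, -0.4, 0, 0, -0.04, 0, 1], [0, -0.4, 0, 0, -0.04, 0, 1]]]' --force 20

```text
clock: 11.0
tcp_pos: [510.1, 108.9, 92.2]
eef_rot: [-0.493, 0.49, -0.507, 0.509]
wrist_force: [1.4, 0.7, -2.0]
gripper_width: 39.4
```

```bash
python3 - <<'E'
from h import *
o,M,t=tool();print(o['gripper_width'],o['wrist_force'],o['torque'],o['clock'],t,np.degrees(np.arctan2(M[1,2],M[0,2])))
ps,ds=manip.grab_frame("scene")
c=cv2.resize(ps[170:350,320:510,::-1],None,fx=4.2,fy=3.3,interpolation=2);cv2.imwrite("pics/s8.png",c)
E
```

```text
39.43423039729185 [ 1.35169313  0.736787   -1.98537181] [ 0.03477731 -0.10993213 -0.05334648] 11.0 [510.12487618 108.87779706  92.24532108] -1.8659684206333849
```

View pics/s8.png

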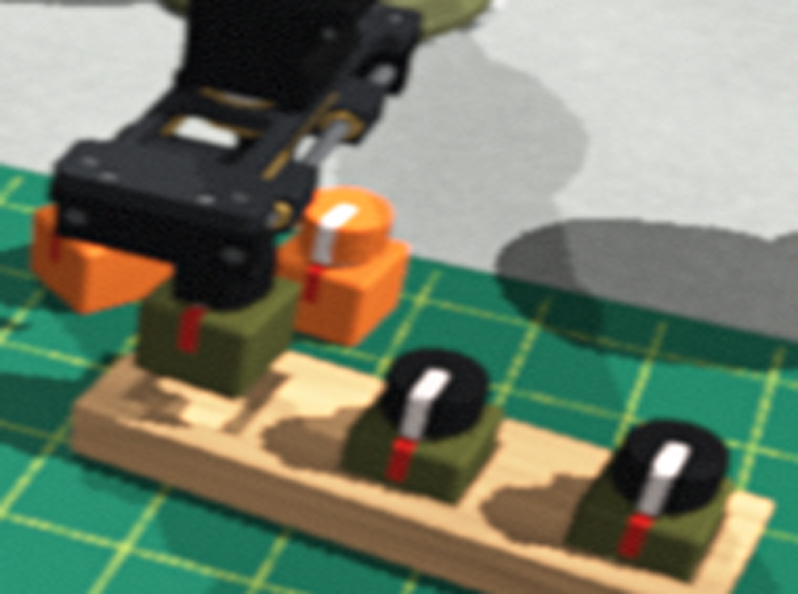

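The jar hangs upright clear of the rack at crop (220,330), and the other jars are undisturbed. Next I'll raise it and carry it over.

Call:
drive_tool --targets '[[[0, -0.25, 0, 0, 0, 0, 1], [0.1, -0.5, 0.02, 0, 0, 0, 1], [0.3, -0.7, 0.05, 0, 0, 0, 1], [0.6, -0.75, 0.08, 0, 0, 0, 1], [0.9, -0.75, 0.1, 0, 0, 0, 1], [1, -0.75, 0.1, 0, 0, 0, 1]]]'

```text
clock: 11.65
tcp_pos: [514.8, 4.0, 164.2]
eef_rot: [-0.49, 0.491, -0.509, 0.51]
wrist_force: [0.9, -0.0, -2.0]
gripper_width: 39.0
```

Call:
drive_tool --targets '[[[0.3, 0, 0.03, 0, 0, 0, 1], [0.6, 0, 0.05, 0, 0, 0, 1], [0.9, 0, 0.08, 0, 0, 0, 1], [1, 0, 0.1, 0, 0, 0, 1]]]'

```text
clock: 12.05
tcp_pos: [521.1, -95.4, 163.8]
eef_rot: [0.49, -0.491, 0.509, -0.509]
wrist_force: [-0.3, -0.8, -1.5]
gripper_width: 39.3
```

Call:
drive_tool --targets '[[[0.3, 0, 0.03, 0, 0, 0, 1], [0.6, 0, 0.05, 0, 0, 0, 1], [0.9, 0, 0.08, 0, 0, 0, 1], [1, 0, 0.1, 0, 0, 0, 1], [1, 0, 0.1, 0, 0, 0, 1]]]'

```text
clock: 12.55
tcp_pos: [528.4, -192.8, 163.9]
eef_rot: [0.491, -0.491, 0.509, -0.508]
wrist_force: [-0.0, 1.0, -2.1]
gripper_width: 39.5
```

```bash
python3 - <<'E'
from h import *
o,M,t=tool();print(o['gripper_width'],o['wrist_force'],o['clock'],t,np.degrees(np.arctan2(M[1,2],M[0,2])),o['joints'].round(2))
print(toward([537,-237,165]))
E
```

```text
39.536186970531595 [-0.03690445  0.96164405 -2.0722489 ] 12.55 [ 528.38294732 -192.76526308  163.91506904] -1.9631649005083762 [ 0.71  0.19 -0.45  1.71  0.08  1.27  0.2 ]
[ 0.43912457 -0.01135098  0.10126713]
```

Call:
drive_tool --targets '[[[0.2, 0, 0.05, 0, 0, 0, 1], [0.44, 0, 0.1, 0, 0, 0, 1], [0.44, 0.15, 0.1, 0, 0, 0, 1], [0.44, 0.35, 0.1, 0, 0, 0, 1], [0.44, 0.55, 0.1, 0, 0, 0, 1], [0.44, 0.65, 0.1, 0, 0, 0, 1], [0.44, 0.7, 0.1, 0, 0, 0, 1], [0.44, 0.7, 0.1, 0, 0, 0, 1]]]'

```text
clock: 13.35
tcp_pos: [536.9, -235.9, 94.1]
eef_rot: [0.492, -0.492, 0.508, -0.507]
wrist_force: [0.3, -0.1, -1.3]
gripper_width: 39.6
```

```bash
python3 - <<'E'
from h import *
o,M,t=tool();print(o['gripper_width'],o['wrist_force'],o['clock'],t)
ps,ds=manip.grab_frame("scene")
c=cv2.resize(ps[140:300,90:290,::-1],None,fx=3.9,fy=3.7,interpolation=2);cv2.imwrite("pics/s9.png",c)
p,d=manip.grab_frame("wrist");cv2.imwrite("pics/w9.png",np.clip(p[:,:,::-1].astype(int)*1.4,0,255).astype(np.uint8))
T=wT(M,t)
print(toward([537,-237,79]))
E
```

```text
39.6439487942637 [ 0.34254074 -0.13115816 -1.26330061] 13.35 [ 536.92562633 -235.90973866   94.07292943]
[ 0.00404226  0.1632692  -0.0067876 ]
```

View pics/s9.png

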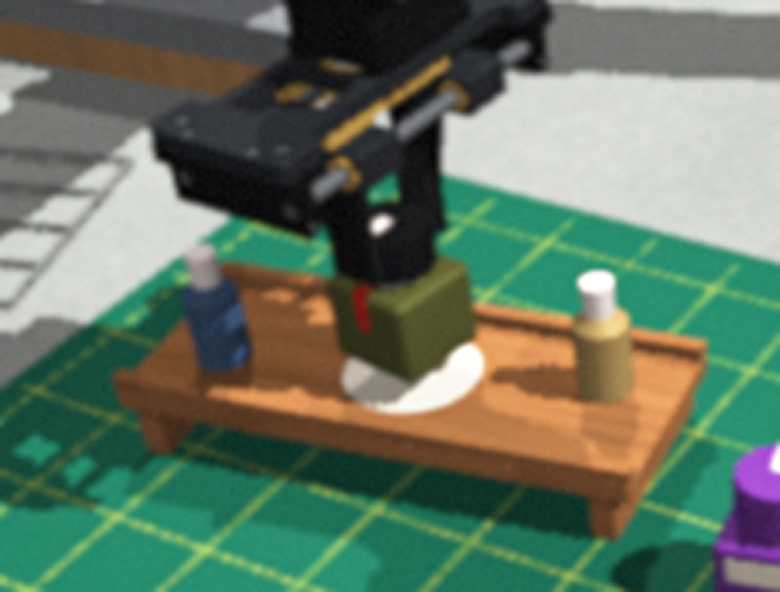

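View pics/w9.png

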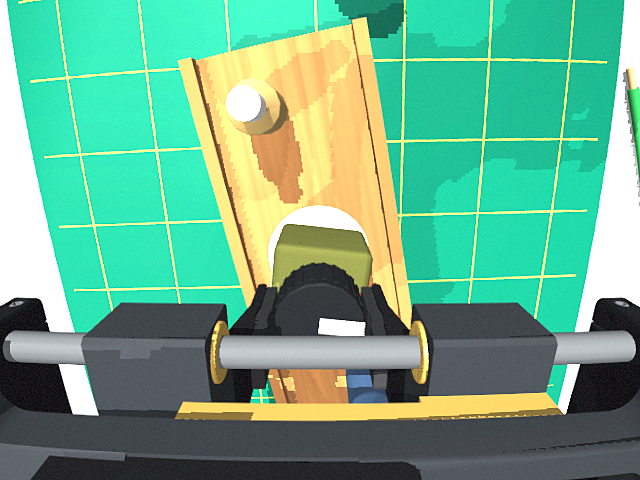

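The jar hovers level over the spot, with both bottles standing clear of it. Now I'll lower it gently.

Call:
drive_tool --targets '[[[0, 0.03, -0.01, 0, 0, 0, 1], [0, 0.06, -0.01, 0, 0, 0, 1], [0, 0.09, -0.01, 0, 0, 0, 1], [0, 0.11, -0.01, 0, 0, 0, 1], [0, 0.13, -0.01, 0, 0, 0, 1], [0, 0.14, -0.01, 0, 0, 0, 1], [0, 0.14, -0.01, 0, 0, 0, 1]]]'

```text
clock: 14.15
tcp_pos: [535.8, -236.7, 80.2]
eef_rot: [0.492, -0.492, 0.508, -0.508]
wrist_force: [-0.1, -0.6, -2.5]
gripper_width: 39.5
```

Call:
drive_tool --targets '[[[0, 0.01, 0, 0, 0, 0, 1], [0, 0.02, 0, 0, 0, 0, 1], [0, 0.02, 0, 0, 0, 0, 1]]]'

```text
clock: 14.45
tcp_pos: [535.9, -236.7, 78.3]
eef_rot: [0.492, -0.492, 0.508, -0.508]
wrist_force: [-0.8, 0.3, -1.8]
gripper_width: 39.4
```

Call:
drive_tool --targets '[[[0, 0.01, 0, 0, 0, 0, 1], [0, 0.015, 0, 0, 0, 0, 1], [0, 0.02, 0, 0, 0, 0, 1], [0, 0.02, 0, 0, 0, 0, 1]]]'

```text
clock: 14.85
tcp_pos: [536.1, -236.8, 77.9]
eef_rot: [-0.492, 0.492, -0.508, 0.508]
wrist_force: [-3.7, 1.4, 6.2]
gripper_width: 39.1
```

Contact: the force has gone to +6 N. Releasing.

Call:
drive_tool --targets '[[[0, 0, 0, 0, 0, 0, 0], [0, 0, 0, 0, 0, 0, -0.3], [0, 0, 0, 0, 0, 0, -0.6], [0, 0, 0, 0, 0, 0, -0.8], [0, 0, 0, 0, 0, 0, -0.8], [0, 0, 0, 0, 0, 0, -0.8], [0, 0, 0, 0, 0, 0, -0.8]]]'

```text
clock: 15.55
tcp_pos: [535.9, -236.7, 76.4]
eef_rot: [-0.492, 0.492, -0.508, 0.508]
wrist_force: [-0.2, 0.2, -0.0]
gripper_width: 76.5
```

Call:
drive_tool --targets '[[[0, -0.1, 0, 0, 0, 0, -0.8], [0, -0.25, 0, 0, 0, 0, -0.8], [0, -0.45, 0, 0, 0, 0, -0.8], [0, -0.7, 0, 0, 0, 0, -0.8], [0, -1, 0, 0, 0, 0, -0.8], [0, -1, 0, 0, 0, 0, -0.8]]]'

```text
clock: 16.15
tcp_pos: [539.2, -237.8, 183.0]
eef_rot: [-0.493, 0.491, -0.505, 0.511]
wrist_force: [0.5, 0.1, -0.5]
gripper_width: 77.9
```

```bash
python3 - <<'E'
from h import *
o,M,t=tool();print(o['gripper_width'],o['wrist_force'],o['clock'],t);T=wT(M,t)
ps,ds=manip.grab_frame("scene")
cv2.imwrite("pics/s10.png",ps[:,:,::-1])
p,d=manip.grab_frame("wrist");cv2.imwrite("pics/w10.png",np.clip(p[:,:,::-1].astype(int)*1.4,0,255).astype(np.uint8))
yy,xx=np.mgrid[0:480,0:640]
oo,r=rays("wrist",np.c_[xx.ravel(),yy.ravel()],T)
P=(oo+r*d.ravel()[:,None]).reshape(480,640,3)
m=(P[...,2]>112)&(P[...,2]<123)&(yy<310)
for i,st,c in blobs(m,200)[0]:
    l=blobs(m,200)[1];q=plane("wrist",np.argwhere(l==i)[:,::-1],118,T)[:,:2].astype(np.float32)
    print(st,cv2.minEnclosingCircle(q),np.median(P[l==i],0))
E
```

```text
77.87039051870107 [ 0.47615762  0.10893608 -0.50197452] 16.15 [ 539.20522336 -237.75181955  182.96206065]
[ 286  220   60   57 2560] ((538.1869506835938, -237.30271911621094), 20.988542556762695) [ 537.82982445 -236.52792528  119.32080089]
```

View pics/s10.png

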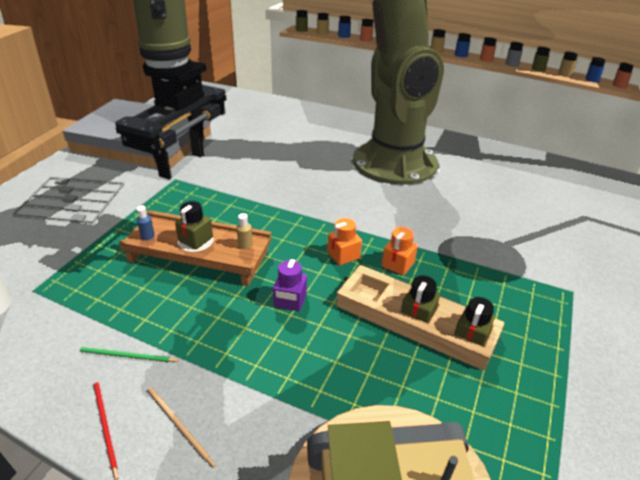

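View pics/w10.png

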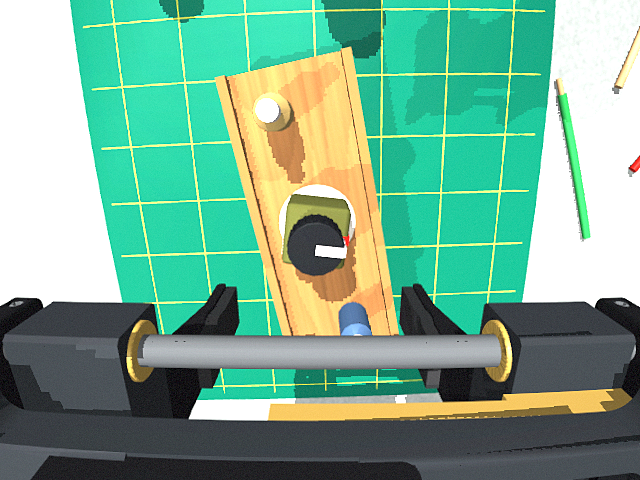

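The jar stands on the spot, with the cap centre at (538,-237). One last check of the cap line against the jar's red mark, and of the neighbours.

```bash
python3 - <<'E'
from h import *
o,M,t=tool();T=wT(M,t);p,d=manip.grab_frame("wrist")
hsv=cv2.cvtColor(p,cv2.COLOR_RGB2HSV);yy,xx=np.mgrid[0:480,0:640]
z=(yy>190)&(yy<280)&(xx>280)&(xx<360)
w=z&(p.min(2)>150)&(yy>240)&(xx>312)
q=plane("wrist",np.argwhere(w)[:,::-1],118,T)[:,:2];v=cv2.fitLine(q.astype(np.float32),cv2.DIST_L2,0,.01,.01)[:2,0]
print('line',len(q),np.degrees(np.arctan(v[1]/v[0])))
r=z&((hsv[...,0]<6)|(hsv[...,0]>174))&(hsv[...,1]>150)
q=plane("wrist",np.argwhere(r)[:,::-1],88,T)[:,:2];print('red',len(q),q.mean(0),np.degrees(np.arctan2(q[:,1].mean()+237,q[:,0].mean()-537.5)))
# jar top-edge on shoulder z=88
e=plane("wrist",[[292,195],[350,206]],88,T);dv=e[1]-e[0];print('edge',np.degrees(np.arctan2(dv[1],dv[0])))
cv2.imwrite("pics/w11.png",cv2.resize(p[170:300,260:380,::-1],None,fx=5,fy=4.6,interpolation=2))
s0=np.load("scene0.npz")['p'];s1,_=manip.grab_frame("scene")
D=cv2.absdiff(s0,s1).max(2)
for n,(x0,y0,x1,y1) in dict(b2=(133,203,156,242),b1=(234,212,256,250),jb=(400,270,440,325),jc=(455,295,498,345)).items(): print(n,(D[y0:y1,x0:x1]>60).mean())
E
```

```text
line 341 -5.8357935
red 38 [ 560.25772061 -239.77142903] -6.943275536110736
edge -12.747633020315257
b2 0.005574136008918618
b1 0.0
jb 0.0
jc 0.0
```

View pics/w11.png

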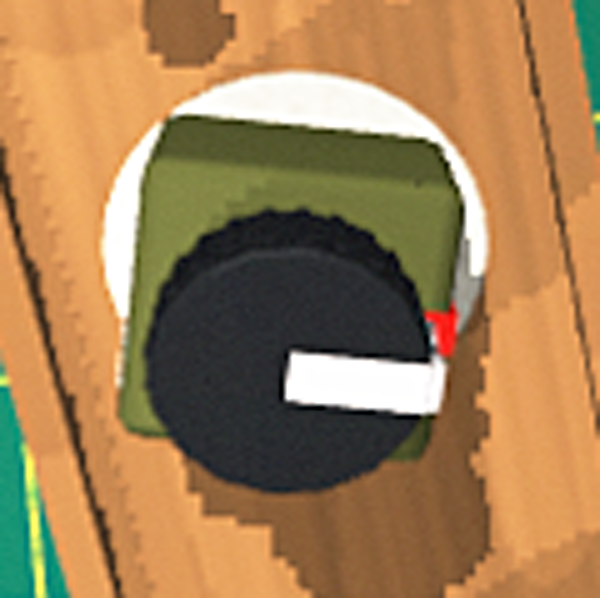

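```bash
python3 -c "
from plant import manip
print(manip.hand_in())"
```

```text
the job is handed in; nothing more can be done
None
```

I screwed the loose cap tight in the rack, at the second try. I then set the jar down upright on the pale spot and handed in the job at about 16 s. The hand-in gave no verdict.

**First grip:** My first squeeze caught only the cap's top edge and slipped over it, because the fingers end about 19 mm short of the TCP. It peaked at about 51 N vertical wrist force (limit 120 N). The 40 N limit is for the arm or gripper body pressing on something; I took this contact to be the fingers alone, but did not measure that separately. That slip still turned the cap most of the way, leaving about 0.18 rad. The second, lower grip turned it to the stop, where torque levelled off at 0.29 N m with the jar still in the rack.

**Last checks:**
- **Cap:** the white line is at -5.8° and the red mark at -6.9°. A rough, eyeballed shoulder edge read -12.7°, which disagrees; the zoomed picture shows the line parallel to the jar's side.
- **Jar:** the cap centre is at about (538, -237) mm. The spot measured (536, -237) from the top camera and (538, -237) from the scene camera. The jar stands upright and the gripper is well clear above it.
- **Other things:** before-and-after scene pictures show no visible shift of the two tight jars or the bottles.

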